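# Crack open the sealed dry box that holds the brass clips

### The arm

A 6-joint arm with a two-finger parallel gripper is mounted at the origin on the work surface. World frame = base frame: x ahead of the robot, y to its left, z up, the work surface at z = 0. Lengths are in m, angles in rad, forces in N, time in s.
With the tool pointing down it reaches from about 0.35 to 0.85 m from the base axis. Payload 8.1 kg.
Tool frame: the origin (TCP) lies midway between the tips of the shut fingers; the grasp point (between the pads) lies 19 mm behind it; z points along the fingers, y is the direction in which the jaws open and shut (so a half turn about z gives the same grasp; the last joint's range is limited). The gripper opens to 93 mm and grips with 3 to 60 N. Pads are 15 mm wide; open, the fingers measure 128 mm over their backs; the gripper's body (75 mm by 188 mm) begins 65 mm behind the grasp point.
Start: joints at [1.116, 0.13, 1.488, -0, 1.523, -0.085], TCP at [0.217, 0.559, 0.192] pointing down, gripper open.
Joint ranges: [-2.96, 2.96], [-0.89, 2.26], [0.02, 2.5], [-1.34, 4.48], [0, 2.73], [-2.66, 2.66]. Speed limits (rad/s): [2.39, 2.39, 2.79, 3.14, 3.14, 3.14].

### API

Orientations are given as a unit quaternion [x, y, z, w].
In Python, from rig import robot, imaging, ticket gives the robot as it stands.
- The arm moves only by the tool step_arm, never from a script. Its arguments are lists of equal length, an entry for each row: "claw": the closure in counts, from 0 (fully open) to 255 (shut); "delta_pos": the shift along the world's x, y, z in m, a list of three; "yaw": the turn about the world's z in degrees. A call has 1 to 5 rows; each row shifts and turns the commanded pose from where the row before left it; what a row does not reach is not made up. A row lasts 1/8 s, in which the tool goes at most 62.5 mm and 10.7 degrees, less where a joint would pass 70% of its speed; a pose out of reach is approached as far as the arm can. A call is refused whole if a number of a shift passes 0.0625 or a number of a turn 10.7, either way. A call with a gripper value outside its range is refused whole. The fingers move at their own pace and stop on an object; the grip force is fixed at half the most. Time passes only in rows, so rows that do not move let the fingers close. It gives the time, the measured TCP pose, the force and the opening at its end, in the units of the state.
- robot.get_state(): the state, without advancing time (a new reading comes with each control period).
- imaging.get_image(name): name is "scene" or "top" or "wrist"; returns a dict with "frame" (420x560x3 uint8, blue, green, red), "fov_y" (degrees; the focal length in pixels is half the picture's height over the tangent of half this angle, whatever the lens; pixels are square), "cx", "cy" (the principal point, pixels), "world_to_cam" (4x4, takes a point from world to camera coordinates); the wrist camera has in their place "T_tool_cam" (4x4, takes a point from camera to tool coordinates, whose origin is the TCP and whose axes are the flange's). Camera axes: x right, y up, looking along -z (the intrinsics and any distortion apply to the point x, -y, -z); pixel columns grow to the right and rows downward; lengths in m; the calibration is good to about 2 mm. A picture is of the moment at which its call begins: read the wrist's pose just before it. There is no depth.
- ticket.sign_off(): hands the job in, once; it reports no verdict.
Trained networks look in a picture, given as the dict that the camera call returned (one of the last four; its "shot" number tells which), for a name from the list of things; names that differ only in an ending like _2 or _b are one class to them, and where a whole thing is asked for, a point or a joint stands for the part that bears it (a point fixed in the world has none). Each returns a list of dicts, best first, with "confidence" (0 to 1); they miss things now and then, are a little off and sometimes report something else, mostly with a low value. They report only what shows in the picture. A call takes as long as a camera call. They do not tell look-alikes from the thing itself.
- imaging.boxes_of(picture, name): "position" ([column, row] in pixels, amid what is visible of it).
The state is a dict: "time": time; "q": joint angles; "joint_velocities": joint speeds; "joint_torque": joint torques, N m; "eef_pos": TCP position; "orientation": TCP orientation; "force": force on the tool from outside, world axes, zero at the start; "ft_torque": the same for the moment, N m; "gripper_width": finger opening in m.
Only numpy, scipy, OpenCV 4.12 (cv2) and the standard library are available. Lean on these libraries where they do the work, as an engineer would, in place of code of your own. Each camera call takes 0.05 s, during which the arm holds its last target. There are 200 camera calls.

### The job

Two dry boxes stand on the inspection bench with their latches undone and their lids stuck down on tacky gaskets; look through the lids to see which box has the brass clips in its dish. Break the lid of that box free of its seal and ease it open about a finger's width (15 mm at the front edge), never letting it swing wide open, and finish there, still holding the lid ajar and steady in the gripper, since it has no stay and the box must breathe slowly. Leave the other box sealed and the loose clips, gauge and loupe on the bench where they are.

Things in the scene. Friction and masses are not known exactly. Their poses are not given: they have to be found in the camera images.
- box_left: the dry box on the robot's left (y above 0 at every start): fixed to the bench, clear walls 5 mm thick, 170 mm deep (its own x) by 150 mm wide (its own y), rim 80 mm high with a 3 mm black rubber gasket on it. Origin: centre of its underside; x points from its front (the robot's side, with dial and two undone latches hanging down) to its back, where the lid is hinged; z up
- box_left_hinge (a point): middle of the left box's hinge axis, which runs along the box's y; 88 mm behind the box's origin and 88 mm up
- lid_left_handle (a point): middle of the bar of the left lid's bridge handle: round steel, 12 mm thick, along the box's y, 52 mm clear between its posts, its axis 32 mm above the lid's top face and, with the lid shut, 125 mm above the bench, 150 mm in front of the hinge axis and 37 mm above it. Fingers can close on it from above, one in front, one behind. Turns with the lid
- lid_left_front (a point): middle of the lower front edge of the left lid, 176 mm in front of the hinge axis and 5 mm below it (lid shut). The lid is a clear pane in a grey frame, 172 x 156 x 10 mm, about 0.4 kg. It has no stay and falls shut if let go
- lid_left (a joint): opening angle of the left lid, rad: 0 shut, grows as the front edge rises (positive turn about the box's y); front gap = 176 mm x angle (15 mm is 0.085). Pulled up at the handle, the tacky gasket resists with 13 to 19 N at its peak, lid weight included, near 0.015 rad (2 to 3 mm), fades to half that by 0.04 rad, and past 0.07 rad little more than the lid's weight (3 to 6 N) pulls it shut
- box_right: the dry box on the robot's right (y below 0 at every start): fixed to the bench, clear walls 5 mm thick, 170 mm deep (its own x) by 150 mm wide (its own y), rim 80 mm high with a 3 mm black rubber gasket on it. Origin: centre of its underside; x points from its front (the robot's side, with dial and two undone latches hanging down) to its back, where the lid is hinged; z up
- box_right_hinge (a point): middle of the right box's hinge axis, which runs along the box's y; 88 mm behind the box's origin and 88 mm up
- lid_right_handle (a point): middle of the bar of the right lid's bridge handle: round steel, 12 mm thick, along the box's y, 52 mm clear between its posts, its axis 32 mm above the lid's top face and, with the lid shut, 125 mm above the bench, 150 mm in front of the hinge axis and 37 mm above it. Fingers can close on it from above, one in front, one behind. Turns with the lid
- lid_right_front (a point): middle of the lower front edge of the right lid, 176 mm in front of the hinge axis and 5 mm below it (lid shut). The lid is a clear pane in a grey frame, 172 x 156 x 10 mm, about 0.4 kg. It has no stay and falls shut if let go
- lid_right (a joint): opening angle of the right lid, rad: 0 shut, grows as the front edge rises (positive turn about the box's y); front gap = 176 mm x angle (15 mm is 0.085). Pulled up at the handle, the tacky gasket resists with 13 to 19 N at its peak, lid weight included, near 0.015 rad (2 to 3 mm), fades to half that by 0.04 rad, and past 0.07 rad little more than the lid's weight (3 to 6 N) pulls it shut
- clip_dish: round steel dish, 100 mm across and 22 mm high, with a pile of brass clips in it; it stands inside one of the two boxes, near the middle of its floor, and so tells which box to open. Origin: centre of its underside
- empty_dish: an identical steel dish, empty, inside the other box. Origin: centre of its underside
- clip_1: loose brass clip on the bench, 38 x 14 x 23 mm, to be left alone. Origin: centre of its underside
- clip_2: another loose brass clip of the same kind on the bench, to be left alone
- gauge: steel plug gauge lying on the bench, 135 x 16 x 12 mm along its own x, to be left alone
- loupe: black eye loupe standing on the bench, 42 mm across and 42 mm high, to be left alone. Origin: centre of its underside
Not all that is in view belongs to the job. Leave any red look-alike of the box_left alone.

How it is judged:
By the outcome, as a careful person would: the job done as asked, in the order asked, and still so for the second after the job is handed in, while the arm keeps its last pose, push and grip.
It also fails if it takes over 32 s, if anything falls off the work surface, if the arm or the gripper's body presses on something with over 40 N, if the wrist force passes 120 N, or if a joint passes its speed limit or range.

## Working session

There is one attempt and no reset: what is moved stays moved. The work goes in short steps, Python scripts to look and compute and a tool call to move; the robot and the scene stay as the last step left them, time stands still between calls to the robot, and variables do not carry over. Pictures are saved under pics/ and viewed, about 8 in all and at most 12, crops included, and the job is handed in when it is done.

Besides the shell and the picture viewer there is one more tool, called after ">>>" in YAML: its name, and indented under it one key for each argument. step_arm: Moves the arm, as the interface text tells. Its arguments: {"type":"object","properties":{"claw":{"type":"array","items":{"type":"number"}},"delta_pos":{"type":"array","items":{"type":"array","items":{"type":"number"}}},"yaw":{"type":"array","items":{"type":"number"}}},"required":["claw","delta_pos","yaw"]}

```bash
mkdir -p pics
python3 - <<'E'
from rig import robot, imaging
import cv2,numpy as np
s=robot.get_state();print({k:np.round(v,3) for k,v in s.items()})
for n in["scene","top"]:
    p=imaging.get_image(n);cv2.imwrite(f"pics/{n}0.png",p["frame"])
    print(n,p["fov_y"],p["cx"],p["cy"],np.round(p["world_to_cam"],3).tolist(),[k for k in p])
    for k in["clip_dish","empty_dish","lid_left_handle","lid_right_handle","box_left","box_right","lid_left_front","lid_right_front","loupe"]:
        print(k,[(np.round(d["position"],1).tolist(),round(d["confidence"],2)) for d in imaging.boxes_of(p,k)][:4])
E
```

```text
{'time': np.float64(0.0), 'q': array([ 1.116,  0.131,  1.489, -0.   ,  1.523, -0.085]), 'joint_velocities': array([ 0.   , -0.   , -0.001,  0.003,  0.002,  0.   ]), 'joint_torque': array([-1.0000e-03, -5.5987e+01, -4.9173e+01,  7.7000e-02,  3.6000e-02,
       -0.0000e+00]), 'eef_pos': array([0.217, 0.559, 0.191]), 'orientation': array([ 0.184,  0.983, -0.001, -0.   ]), 'force': array([-0.48 ,  0.718, -0.907]), 'ft_torque': array([-0.024, -0.024, -0.023]), 'gripper_width': np.float64(0.093)}
scene 46.96882495067858 276.91310290694594 209.22993941163733 [[0.417, 0.909, -0.006, -0.231], [-0.723, 0.336, 0.604, 0.359], [0.551, -0.248, 0.797, -1.524], [0.0, 0.0, 0.0, 1.0]] ['frame', 'fov_y', 'cx', 'cy', 'world_to_cam', 'shot']
clip_dish []
empty_dish [([416.9, 173.5], 0.54)]
lid_left_handle [([363.3, 185.2], 0.75), ([313.8, 277.2], 0.69)]
lid_right_handle [([181.7, 254.9], 0.73)]
box_left [([364.5, 195.2], 0.9), ([310.9, 283.4], 0.68), ([365.9, 186.6], 0.56)]
box_right [([183.3, 262.2], 0.68)]
lid_left_front [([364.2, 187.2], 0.77), ([311.7, 279.3], 0.76), ([184.5, 263.5], 0.56)]
lid_right_front [([181.1, 253.9], 0.71), ([418.7, 173.8], 0.41)]
loupe [([420.3, 174.4], 0.75), ([364.6, 186.6], 0.24), ([102.2, 315.6], 0.15)]
top 47.495734635505144 277.3952251174997 211.60886504917823 [[0.013, -1.0, 0.005, -0.026], [0.994, 0.013, 0.113, -0.601], [-0.113, 0.004, 0.994, -1.29], [0.0, 0.0, 0.0, 1.0]] ['frame', 'fov_y', 'cx', 'cy', 'world_to_cam', 'shot']
clip_dish []
empty_dish []
lid_left_handle [([273.4, 152.2], 0.94), ([187.8, 212.9], 0.63)]
lid_right_handle [([363.2, 217.2], 0.82)]
box_left [([275.3, 155.0], 0.89), ([120.0, 223.1], 0.68), ([187.0, 215.7], 0.56), ([186.9, 212.7], 0.51)]
box_right [([363.1, 220.9], 0.73), ([131.4, 259.9], 0.15)]
lid_left_front [([273.6, 149.0], 0.83), ([185.0, 211.0], 0.76), ([130.4, 259.2], 0.58)]
lid_right_front [([363.8, 214.8], 0.81)]
loupe []
```

```bash
python3 -c "
import cv2
for n in ['scene','top']:
    f=cv2.imread(f'pics/{n}0.png');cv2.imwrite(f'pics/{n}0b.png',cv2.resize(f,(800,600),interpolation=cv2.INTER_CUBIC))"
```

```text
(no output)
```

View pics/scene0b.png

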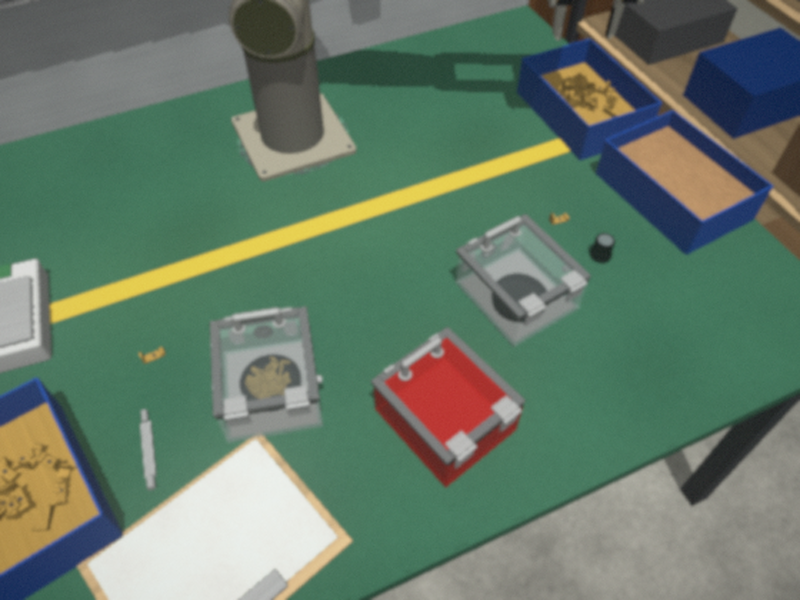

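View pics/top0b.png

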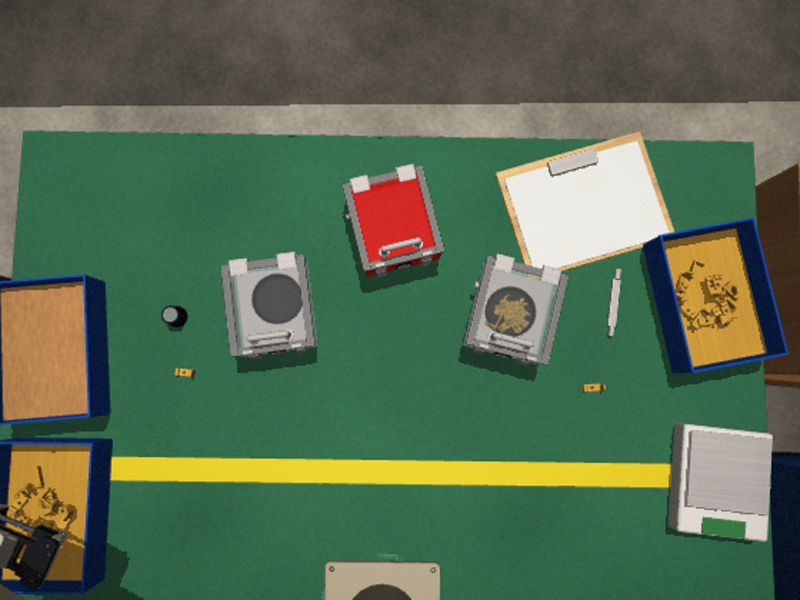

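The right-hand box (y<0) holds the brass clips: top view about (510,312) in the 800 px picture, scene view (268,377). The left dish is empty and the red box is a decoy. The right handle bar runs about (490,335) to (535,346) in the top view.

```bash
cat > h.py <<'E'
import numpy as np
from scipy.spatial.transform import Rotation as R
def ray(p,uv,state=None):
    H,W=p["frame"].shape[:2] if "frame" in p else (420,560)
    f=210/np.tan(np.radians(p["fov_y"]/2))
    d=np.array([(uv[0]-p["cx"])/f,-(uv[1]-p["cy"])/f,-1.])
    if "world_to_cam" in p: M=np.linalg.inv(p["world_to_cam"])
    else:
        T=np.eye(4);T[:3,:3]=R.from_quat(state["orientation"]).as_matrix();T[:3,3]=state["eef_pos"];M=T@p["T_tool_cam"]
    return M[:3,3],M[:3,:3]@d
def at_z(p,uv,z,state=None):
    o,d=ray(p,uv,state);return o+d*(z-o[2])/d[2]
E
python3 - <<'E'
from rig import robot, imaging
from h import *
import cv2
for n,pts in(("top",[(490,335),(535,346),(512,340)]),("scene",[(231,319),(291,313),(260,315)])):
    p=imaging.get_image(n)
    for q in pts: print(n,at_z(p,np.array(q)*.7,.125).round(4))
    print([ (d["confidence"],d["position"]) for d in imaging.boxes_of(p,"lid_right_handle")])
    f=p["frame"]
    c=f[215:265,315:405] if n=="top" else f[205:265,140:230]
    cv2.imwrite(f"pics/{n}_c.png",cv2.resize(c,None,fx=8,fy=8,interpolation=cv2.INTER_CUBIC))
p=imaging.get_image("wrist");print(p["T_tool_cam"].round(3).tolist(),p["fov_y"])
E
```

```text
top [ 0.5345 -0.1871  0.125 ]
top [ 0.5158 -0.2679  0.125 ]
top [ 0.526  -0.2266  0.125 ]
[(0.89, [364.0, 214.4])]
scene [ 0.5212 -0.2655  0.125 ]
scene [ 0.5495 -0.1771  0.125 ]
scene [ 0.5328 -0.2223  0.125 ]
[(0.77, [181.9, 253.3])]
[[-0.001, 0.963, 0.269, 0.075], [1.0, 0.001, 0.001, 0.002], [0.001, 0.269, -0.963, -0.192], [0.0, 0.0, 0.0, 1.0]] 59.35512238828738
```

View pics/top_c.png

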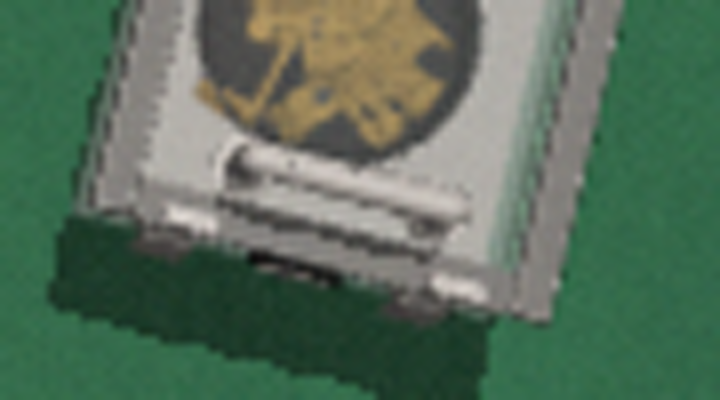

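>>> step_arm:
  claw: [0,0,0,0,0]
  delta_pos:
    - [0.02,-0.05,0.025]
    - [0.02,-0.05,0.025]
    - [0.02,-0.05,0.025]
    - [0.02,-0.05,0.025]
    - [0.021,-0.052,0]
  yaw: [-5.5,-5.5,-5.5,-5.5,-5.5]

```text
time: 1.88
eef_pos: [0.3191, 0.3067, 0.2946]
orientation: [0.413, 0.911, 0.002, 0.001]
force: [0.2, -0.3, -0.4]
gripper_width: 0.0931
```

>>> step_arm:
  claw: [0,0,0,0,0]
  delta_pos:
    - [0.021,-0.052,0]
    - [0.021,-0.052,0]
    - [0.021,-0.052,0]
    - [0.021,-0.052,0]
    - [0.021,-0.052,0]
  yaw: [-5.5,-5.5,-5.5,-5.5,-5.5]

```text
time: 2.5
eef_pos: [0.4233, 0.0456, 0.2922]
orientation: [0.618, 0.786, 0.0, 0.0]
force: [0.7, -0.1, 0.1]
gripper_width: 0.0929
```

>>> step_arm:
  claw: [0,0,0,0,0]
  delta_pos:
    - [0.021,-0.052,0]
    - [0.021,-0.052,0]
    - [0.021,-0.052,0]
    - [0.021,-0.052,-0.02]
    - [0.021,-0.052,-0.02]
  yaw: [-5.5,-5.5,-5.5,-5.5,-5.5]

```text
time: 3.12
eef_pos: [0.5285, -0.2145, 0.2518]
orientation: [0.787, 0.616, 0.0, 0.001]
force: [-0.5, 0.3, 0.9]
gripper_width: 0.0927
```

>>> step_arm:
  claw: [0,0]
  delta_pos:
    - [0,0,0]
    - [0,0,0]
  yaw: [0,0]

```text
time: 3.38
eef_pos: [0.5277, -0.2124, 0.2518]
orientation: [0.786, 0.618, 0.0, -0.0]
force: [0.1, 0.4, 0.1]
gripper_width: 0.0931
```

Run:
```python
from rig import robot, imaging
import cv2,pickle
s=robot.get_state();p=imaging.get_image("wrist")
pickle.dump((s,p),open("w1.pkl","wb"))
print(p["cx"],p["cy"],s["eef_pos"],s["orientation"],[(d["confidence"],d["position"]) for d in imaging.boxes_of(p,"lid_right_handle")])
cv2.imwrite("pics/w1.png",cv2.resize(p["frame"],(800,600),interpolation=cv2.INTER_CUBIC))
```

```text
275.91015930592175 202.44830934287333 [ 0.52770769 -0.21236488  0.25181572] [ 7.86276616e-01  6.17874544e-01  3.48879898e-05 -3.59004319e-04] []
```

View pics/w1.png

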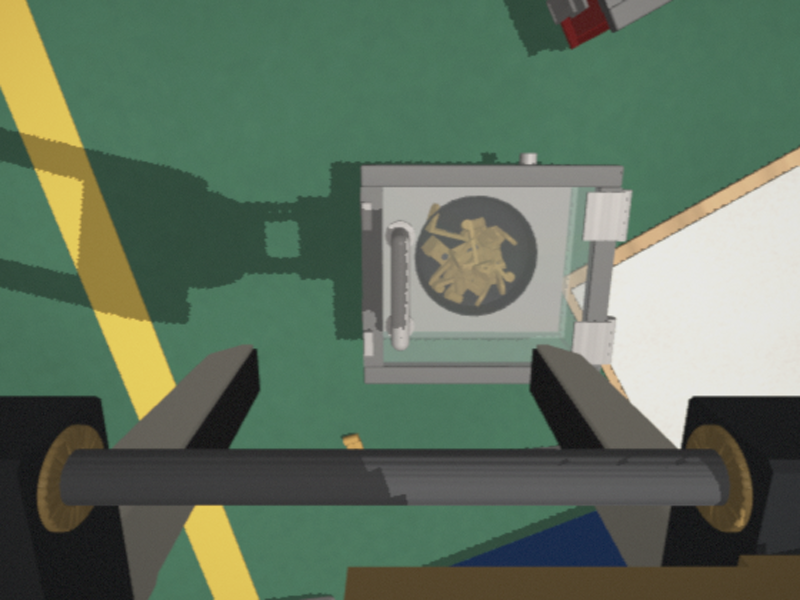

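The wrist view shows the bar from about (400,228) to (400,343), the lid frame front edge from (361,166) to (364,383), and clips in the dish. The box lines up with the jaws.

Run:
```python
from h import *
import pickle
s,p=pickle.load(open("w1.pkl","rb"))
P=lambda q,z:at_z(p,np.array(q)*.7,z,s)
a,b=P((400,228),.125),P((400,343),.125);c=(a+b)/2
print("bar",a,b,c,np.linalg.norm(a-b))
A,B=P((361,166),.093),P((364,383),.093);C=P((622,166),.093)
print("frontcorners",A,B,np.linalg.norm(A-B),"depth",np.linalg.norm(A-C))
ang=lambda v:np.degrees(np.arctan2(v[1],v[0]))
print("yaw",ang(a-b)-90,ang(A-B)-90,ang(C-A))
y=np.radians(ang(C-A));m=(A+B)/2
print("handle from front edge",m[:2]+.026*np.array([np.cos(y),np.sin(y)]))
Rm=R.from_quat(s["orientation"]).as_matrix();print("tool y",ang(Rm[:,1]),"tool x",ang(Rm[:,0]))
d=c-s["eef_pos"];print("delta",d)
```

```text
bar [ 0.53736675 -0.18802835  0.125     ] [ 0.51983831 -0.26078238  0.125     ] [ 0.52860253 -0.22440536  0.125     ] 0.07483578731663217
frontcorners [ 0.52132975 -0.14769251  0.093     ] [ 0.48439318 -0.29717828  0.093     ] 0.15398150587404985 depth 0.16926875639167027
yaw -13.5459652975549 -13.87926103050107 -13.71249834306791
handle from front edge [ 0.52812039 -0.22859869]
tool y -13.677810633966601 tool x 76.32217447259707
delta [ 0.00089484 -0.01204048 -0.12681572]
```

>>> step_arm:
  claw: [0,0,0,0,0]
  delta_pos:
    - [0.0005,-0.007,-0.05]
    - [0.0005,-0.007,-0.045]
    - [0,0,-0.03]
    - [0,0,-0.02]
    - [0,0,0]
  yaw: [0,0,0,0,0]

```text
time: 4.1
eef_pos: [0.5283, -0.2255, 0.1063]
orientation: [0.786, 0.618, -0.0, -0.001]
force: [-0.7, 0.6, 1.2]
gripper_width: 0.093
```

Run:
```python
from rig import robot, imaging
import cv2,pickle
s=robot.get_state();p=imaging.get_image("wrist")
pickle.dump((s,p),open("w2.pkl","wb"))
print(s["eef_pos"],s["force"])
cv2.imwrite("pics/w2.png",cv2.resize(p["frame"],(800,600),interpolation=cv2.INTER_CUBIC))
```

```text
[ 0.52834313 -0.22549384  0.10630452] [-0.66244953  0.64154944  1.21893765]
```

View pics/w2.png

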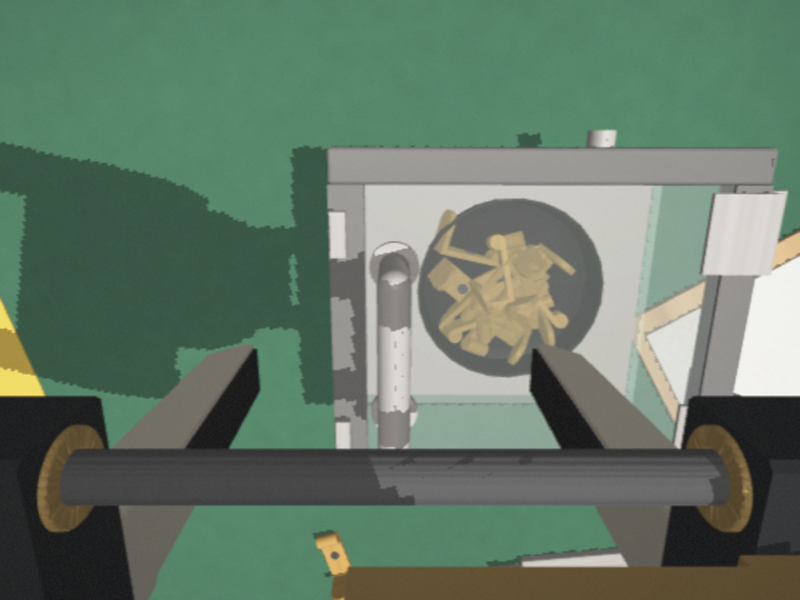

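The bar sits at column 394, midway between the fingertips (259 and 530), so the jaws are well centred. Next I check the position along the bar.

Run:
```python
from h import *
import pickle
s,p=pickle.load(open("w2.pkl","rb"))
Rm=R.from_quat(s["orientation"]).as_matrix()
for q,z in(((394,262),.125),((394,446),.125),((394,256),.125),((394,258),.093),((394,410),.093)):
    w=at_z(p,np.array(q)*.7,z,s);print(w,Rm.T@(w-s["eef_pos"]))
```

```text
[ 0.53752372 -0.18907757  0.125     ] [ 0.03756162  0.00032313 -0.01868072]
[ 0.52094779 -0.25726584  0.125     ] [-0.03261243  0.00026865 -0.01870906]
[ 0.53801047 -0.18707524  0.125     ] [ 0.03962226  0.00032473 -0.01867989]
[ 0.53610542 -0.19448348  0.093     ] [0.03196079 0.00026013 0.01331713]
[ 0.52024611 -0.25972375  0.093     ] [-0.03517942  0.00020801  0.01329001]
```

>>> step_arm:
  claw: [120,180,255,255,255]
  delta_pos:
    - [0,0,0]
    - [0,0,0]
    - [0,0,0]
    - [0,0,0]
    - [0,0,0]
  yaw: [0,0,0,0,0]

```text
time: 4.78
eef_pos: [0.5288, -0.2266, 0.1068]
orientation: [0.786, 0.618, 0.0, -0.0]
force: [0.3, 0.7, 0.1]
gripper_width: 0.0472
```

>>> step_arm:
  claw: [255,255,255,255,255]
  delta_pos:
    - [0,0,0]
    - [0,0,0]
    - [0,0,0]
    - [0,0,0]
    - [0,0,0]
  yaw: [0,0,0,0,0]

```text
time: 5.4
eef_pos: [0.5288, -0.2265, 0.1068]
orientation: [0.786, 0.618, 0.0, -0.0]
force: [-0.1, 1.0, -0.3]
gripper_width: 0.001
```

Run:
```python
from rig import robot, imaging
import cv2,pickle,numpy as np
s=robot.get_state();p=imaging.get_image("wrist");t=imaging.get_image("top");c=imaging.get_image("scene")
pickle.dump((s,p),open("w3.pkl","wb"))
print(s["eef_pos"],s["force"],s["gripper_width"])
w=p["frame"][200:420,130:480]
im=np.hstack([cv2.resize(x,(400,300),interpolation=cv2.INTER_CUBIC) for x in(p["frame"],c["frame"][170:290,120:280])])
im2=cv2.resize(t["frame"][165:285,300:460],(400,300),interpolation=cv2.INTER_CUBIC)
im=np.vstack([im,np.hstack([im2,cv2.resize(w,(400,300))])])
cv2.imwrite("pics/w3.png",im)
```

```text
[ 0.52884295 -0.22653554  0.10683719] [-0.09896602  0.95491372 -0.2801786 ] 0.0009660301934044887
```

View pics/w3.png

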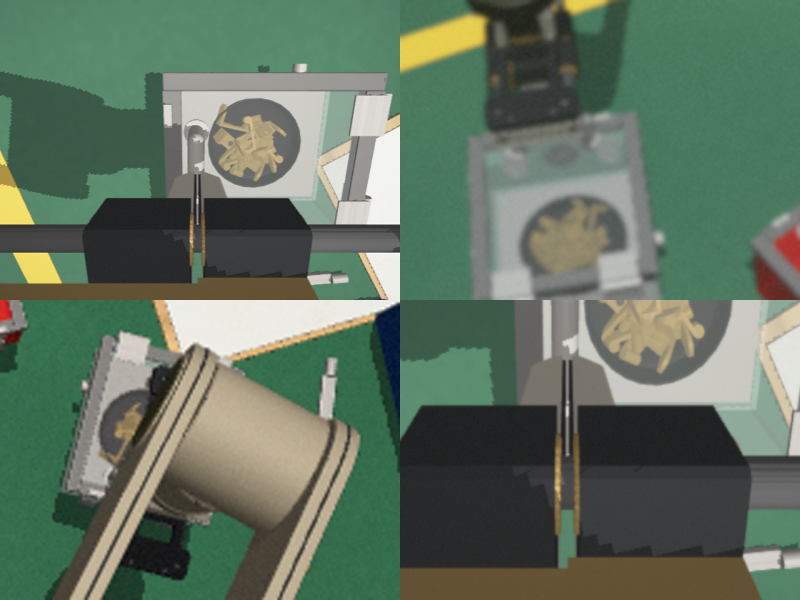

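The fingers shut on nothing (width 1 mm, no force), so they closed above or beside the bar. I overlay the expected tip points on the pictures to find out which.

Run:
```python
from rig import robot, imaging
from h import *
import cv2,pickle
s,p=pickle.load(open("w3.pkl","rb"));c=imaging.get_image("scene")
Rm=R.from_quat(s["orientation"]).as_matrix();o=s["eef_pos"]
def proj(p,w):
    if "world_to_cam" in p: M=p["world_to_cam"]
    else:
        T=np.eye(4);T[:3,:3]=Rm;T[:3,3]=o;M=np.linalg.inv(T@p["T_tool_cam"])
    v=M[:3,:3]@w+M[:3,3];f=210/np.tan(np.radians(p["fov_y"]/2))
    return np.array([p["cx"]-f*v[0]/v[2],p["cy"]+f*v[1]/v[2]])
out=[]
for q,(x0,y0,w,h) in((c,(140,180,80,96)),(p,(205,170,140,168))):
    k=480/h if 0 else 400/w
    im=cv2.resize(q["frame"][y0:y0+h,x0:x0+w],(400,480),interpolation=cv2.INTER_CUBIC)
    for t,col in((0,(0,0,255)),(-.022,(255,0,0)),(-.06,(0,255,255))):
        for dx in(-.0075,.0075):
            u=(proj(q,o+Rm@np.array([dx,0,t]))-[x0,y0])*k;cv2.circle(im,tuple(int(a) for a in u),3,col,-1)
    for dx in (-.035,.035):
        u=(proj(q,o+Rm@np.array([dx,0,-.0187]))-[x0,y0])*k;cv2.circle(im,tuple(int(a) for a in u),4,(255,0,255),1)
    out.append(im)
cv2.imwrite("pics/o.png",np.hstack(out))
```

```text
(no output)
```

View pics/o.png

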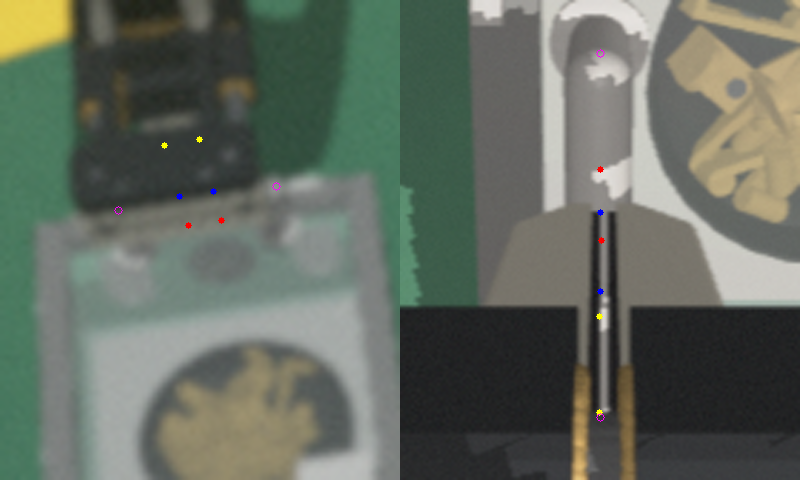

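The tips show about 22 mm short of the nominal TCP, so they are resting just above the bar. With the fingers shut I probe down gently to touch its top.

>>> step_arm:
  claw: [255,255]
  delta_pos:
    - [0,0,-0.001]
    - [0,0,0]
  yaw: [0,0]

```text
time: 5.85
eef_pos: [0.5288, -0.2265, 0.1057]
orientation: [0.786, 0.618, -0.0, -0.0]
force: [0.7, -0.3, -0.9]
gripper_width: 0.0007
```

>>> step_arm:
  claw: [255,255]
  delta_pos:
    - [0,0,-0.001]
    - [0,0,0]
  yaw: [0,0]

```text
time: 6.1
eef_pos: [0.5288, -0.2265, 0.1047]
orientation: [0.786, 0.618, -0.0, -0.0]
force: [-0.6, 0.7, -0.3]
gripper_width: 0.0008
```

>>> step_arm:
  claw: [255,255]
  delta_pos:
    - [0,0,-0.0015]
    - [0,0,0]
  yaw: [0,0]

```text
time: 6.35
eef_pos: [0.529, -0.2266, 0.1043]
orientation: [0.786, 0.618, 0.0, 0.0]
force: [-3.4, 1.5, 6.2]
gripper_width: 0.0004
```

>>> step_arm:
  claw: [255,255]
  delta_pos:
    - [0,0,-0.0015]
    - [0,0,0]
  yaw: [0,0]

```text
time: 6.6
eef_pos: [0.529, -0.2267, 0.1041]
orientation: [0.786, 0.618, 0.0, 0.0]
force: [-8.0, 4.1, 14.8]
gripper_width: 0.0006
```

Contact at nominal z 0.1045, so the tips really are about 26 mm above the stated TCP. The sideways force shows the tool is a couple of mm in front of the bar's crest. I lift, open, shift back about 2 mm and go deeper.

>>> step_arm:
  claw: [0,0,0,0,0]
  delta_pos:
    - [0,0,0.006]
    - [0.002,-0.0005,0]
    - [0,0,0]
    - [0,0,0]
    - [0,0,0]
  yaw: [0,0,0,0,0]

```text
time: 7.22
eef_pos: [0.5307, -0.2269, 0.1075]
orientation: [0.786, 0.618, -0.0, -0.0]
force: [0.4, -0.8, 0.0]
gripper_width: 0.0458
```

>>> step_arm:
  claw: [0,0,0,0,0]
  delta_pos:
    - [0,0,0]
    - [0,0,-0.005]
    - [0,0,-0.005]
    - [0,0,-0.004]
    - [0,0,0]
  yaw: [0,0,0,0,0]

```text
time: 7.85
eef_pos: [0.5304, -0.2269, 0.0932]
orientation: [0.786, 0.618, -0.0, -0.0]
force: [-0.7, 0.4, 0.3]
gripper_width: 0.0919
```

>>> step_arm:
  claw: [0,0,0]
  delta_pos:
    - [0,0,-0.003]
    - [0,0,-0.003]
    - [0,0,0]
  yaw: [0,0,0]

```text
time: 8.22
eef_pos: [0.5306, -0.2269, 0.0875]
orientation: [0.786, 0.618, -0.0, -0.0]
force: [0.3, 0.2, -0.3]
gripper_width: 0.0932
```

>>> step_arm:
  claw: [0,0,0]
  delta_pos:
    - [0,0,-0.004]
    - [0,0,-0.003]
    - [0,0,0]
  yaw: [0,0,0]

```text
time: 8.6
eef_pos: [0.5305, -0.2269, 0.0803]
orientation: [0.786, 0.618, -0.0, -0.0]
force: [0.6, 0.6, 0.2]
gripper_width: 0.0932
```

>>> step_arm:
  claw: [150,220,255,255,255]
  delta_pos:
    - [0,0,0]
    - [0,0,0]
    - [0,0,0]
    - [0,0,0]
    - [0,0,0]
  yaw: [0,0,0,0,0]

```text
time: 9.22
eef_pos: [0.5309, -0.227, 0.0809]
orientation: [0.786, 0.618, 0.0, 0.0]
force: [-1.0, 0.0, -0.2]
gripper_width: 0.0474
```

>>> step_arm:
  claw: [255,255,255,255]
  delta_pos:
    - [0,0,0]
    - [0,0,0]
    - [0,0,0]
    - [0,0,0]
  yaw: [0,0,0,0]

```text
time: 9.72
eef_pos: [0.5277, -0.2263, 0.0806]
orientation: [0.786, 0.618, -0.002, -0.003]
force: [-16.0, 4.5, 10.0]
gripper_width: 0.0113
```

Gripped: width 11.3 mm matches the bar. I relieve the side load of about 16 N by moving the command back towards where the hand is.

>>> step_arm:
  claw: [255,255,255]
  delta_pos:
    - [-0.003,0.0007,0]
    - [0,0,0]
    - [0,0,0]
  yaw: [0,0,0]

```text
time: 10.1
eef_pos: [0.5279, -0.2263, 0.0807]
orientation: [0.786, 0.618, 0.0, 0.0]
force: [1.9, 0.0, -1.1]
gripper_width: 0.0112
```

Load gone. Now a slow lift along the handle's arc: 1 mm up with about 0.27 mm back per row.

>>> step_arm:
  claw: [255,255,255,255,255]
  delta_pos:
    - [0.0003,-0.0001,0.001]
    - [0.0002,0,0.001]
    - [0.0003,-0.0001,0.001]
    - [0.0002,-0.0001,0.001]
    - [0,0,0]
  yaw: [0,0,0,0,0]

```text
time: 10.72
eef_pos: [0.5283, -0.2264, 0.0829]
orientation: [0.786, 0.618, -0.0, -0.001]
force: [6.2, -3.8, -16.7]
gripper_width: 0.0112
```

>>> step_arm:
  claw: [255,255,255,255,255]
  delta_pos:
    - [0.0003,-0.0001,0.001]
    - [0.0003,0,0.001]
    - [0.0002,-0.0001,0.0005]
    - [0,0,0]
    - [0,0,0]
  yaw: [0,0,0,0,0]

```text
time: 11.35
eef_pos: [0.5293, -0.2267, 0.0866]
orientation: [0.786, 0.618, -0.0, -0.0]
force: [4.4, -2.6, -9.7]
gripper_width: 0.011
```

The seal broke as expected: 5.9 mm lift, 0.039 rad, force down to about half.

>>> step_arm:
  claw: [255,255,255,255,255]
  delta_pos:
    - [0.0004,-0.0001,0.001]
    - [0.0003,-0.0001,0.001]
    - [0.0004,-0.0001,0.001]
    - [0.0004,-0.0001,0.001]
    - [0,0,0]
  yaw: [0,0,0,0,0]

```text
time: 11.98
eef_pos: [0.5308, -0.2271, 0.0915]
orientation: [0.786, 0.618, -0.0, -0.0]
force: [-1.9, 1.5, -5.5]
gripper_width: 0.011
```

>>> step_arm:
  claw: [255,255,255,255]
  delta_pos:
    - [0.0004,-0.0001,0.001]
    - [0.0003,-0.0001,0.0005]
    - [0,0,0]
    - [0,0,0]
  yaw: [0,0,0,0]

```text
time: 12.48
eef_pos: [0.5312, -0.2272, 0.0928]
orientation: [0.786, 0.618, -0.0, -0.001]
force: [-5.3, 2.2, -2.9]
gripper_width: 0.011
```

>>> step_arm:
  claw: [255,255,255,255]
  delta_pos:
    - [-0.0006,0.0002,0.0005]
    - [0,0,0]
    - [0,0,0]
    - [0,0,0]
  yaw: [0,0,0,0]

```text
time: 12.98
eef_pos: [0.5314, -0.2273, 0.0934]
orientation: [0.786, 0.618, 0.0, 0.0]
force: [-1.4, 1.6, -4.4]
gripper_width: 0.0108
```

Run:
```python
from rig import robot, imaging
import cv2,numpy as np
c=imaging.get_image("scene");p=imaging.get_image("wrist");s=robot.get_state()
print(s["time"],s["eef_pos"],s["force"],s["gripper_width"])
cv2.imwrite("pics/f.png",np.hstack([cv2.resize(x,(400,480),interpolation=cv2.INTER_CUBIC) for x in(c["frame"][170:314,120:240],p["frame"][70:406,140:420])]))
```

```text
13.075 [ 0.53137736 -0.22722853  0.09340634] [-0.8670099   1.23070481 -5.67001402] 0.011061462285729727
```

View pics/f.png

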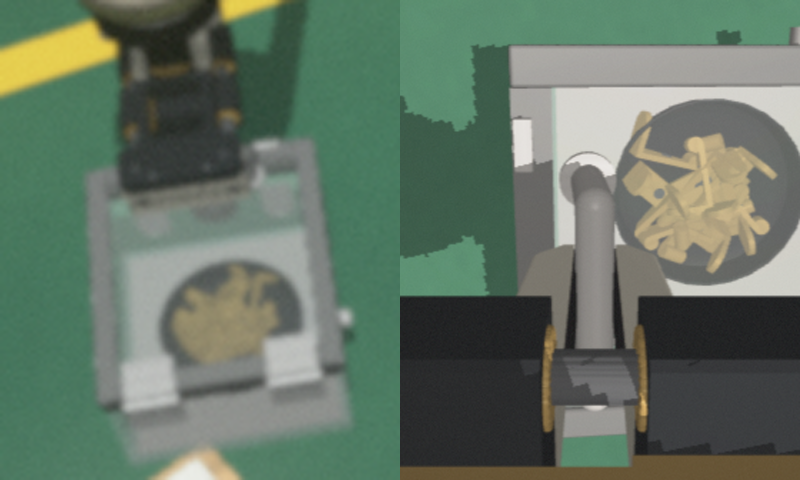

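The bar is held between the fingers and the lid is ajar. Lift 12.7 mm with 3.6 mm back gives about 0.085 rad, a gap of about 15 mm, and the load is steady at lid weight. Handing in.

```bash
python3 -c "
from rig import robot,ticket
s=robot.get_state();print(s['eef_pos'],s['force']);print(ticket.sign_off())"
```

```text
[ 0.53137736 -0.22722853  0.09340634] [-0.8670099   1.23070481 -5.67001402]
the job is handed in; nothing more can be done
None
```

I broke the right-hand box's lid free of its seal and eased it open about 15 mm. The gripper was still holding it there when I handed in at about 13 s. That box has the brass clips in its dish, seen through the lid in all three cameras.

- **Last checks:** the handle rose 12.7 mm and moved 3.6 mm back, which gives about 0.085 rad. The pull peaked near 17 N and fell to lid weight (about 5 N). The finger opening stayed at 11 mm, so the bar did not slip. The gap comes from the arm's motion; I did not measure it in a picture.
- **First grasp missed:** the fingers shut on nothing. The tips touched the bar about 26 mm higher than the stated tool point implied. I found this by pressing down gently on the bar with the fingers shut (about 15 N), then re-gripped deeper.
- **Side load:** the second grip was about 3 mm off centre and loaded the handle sideways with about 16 N. I relieved that before lifting.
- **Left alone:** I never went near the left box, loose clips, gauge, loupe or red look-alike, though I did not check them in a final picture.

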